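# Centre a wobbly punch on a bench anvil with light taps

### The arm

A 7-joint arm with a two-finger parallel gripper is mounted at the origin on the work surface. World frame = base frame: x ahead of the robot, y to its left, z up, the work surface at z = 0. Lengths are in m, angles in rad, forces in N, time in s.
With the tool pointing down it reaches from about 0.4 to 0.9 m from the base axis. Payload 5.5 kg.
Tool frame: the origin (TCP) lies between the finger pads; the fingertips stand 19 mm ahead of it and the grasp point (between the pads) is the TCP (tips_ahead is the distance from the TCP to the fingertips, in m); z points along the fingers, x is the direction in which the jaws open and shut, and the axes are right-handed (so a half turn about z gives the same grasp; the last joint's range is limited). The gripper opens to 85 mm and grips with 20 to 120 N. Pads are 22 mm wide; open, the fingers measure 114 mm over their backs; the gripper's body (76 mm by 85 mm) begins 54 mm behind the grasp point. The pads swing forward as they close: fully open they stand 13 mm farther back than shut.
Start: joints at [-0.996, 0.501, -0.427, 1.55, 0.221, 1.138, -0.21], TCP at [0.199, 0.619, 0.25] pointing down, gripper open.
Joint ranges: [-2.88, 2.88], [-0.31, 2.03], [-1.54, 1.56], [0.2, 2.42], [-1.41, 4.55], [0.19, 2.02], [-2.57, 2.57]. Speed limits (rad/s): [2.57, 2.57, 3.14, 3.14, 3.14, 3.14, 3.14].

### API

Orientations are given as [roll, pitch, yaw] about the fixed x, y, z axes, in that order (R = Rz(yaw) Ry(pitch) Rx(roll)).
In Python, from cell import * gives the robot as it stands.
- The arm moves only by the shell command python3 -m crank 'ROWS' [FORCE]. ROWS is JSON, a list of rows, each a list of 7 numbers: the shift along the world's x, y, z in units of 25 mm (1.0 is 25 mm), then the turn, a rotation vector about the world's x, y, z in units of 6 degrees (1.0 is 6 degrees), then the opening in per cent of the stroke, from 0 (shut) to 100 (fully open). A call has exactly 5 rows; each row shifts and turns the commanded pose from where the row before left it; what a row does not reach is not made up. A row lasts 1/12 s, in which the tool goes at most 41.7 mm and 7.16 degrees, less where a joint would pass 70% of its speed; a pose out of reach is approached as far as the arm can. A call is refused whole if a number of a shift passes 1 or a number of a turn 1, either way. A call with a gripper value outside its range is refused whole. The fingers move at their own pace and stop on an object; FORCE is the grip in N (left out, the last holds). Time passes only in rows, so rows that do not move let the fingers close, or fill a call up. It gives the time, the measured TCP pose, the force and the opening at its end, in the units of the state.
- read_state(): the state, without advancing time (a new reading comes with each control period).
- snapshot(name): name is "side" or "top" or "wrist"; returns (picture, depth): 480x640x3 uint8, red, green, blue; 480x640 float32, m along the optical axis (not along the pixel's ray), 0 where there is no reading.
- camera_info(name): a dict with "vertical_fov" (degrees; the focal length in pixels is half the picture's height over the tangent of half this angle, whatever the lens; pixels are square), "cx", "cy" (the principal point, pixels), "k1" (the pictures are not rectified: a ray, as slopes to the right and down, at radius r is drawn at 1 + k1 r^2 times it, then the intrinsics apply), "R" (3x3) and "t" (3): a world point X has camera coordinates R X + t; the wrist camera has in their place "hand_eye" (4x4, takes a point from camera to tool coordinates, whose origin is the TCP and whose axes are the tool frame's). Camera axes: x right, y down, z forward; pixel columns grow to the right and rows downward; lengths in m; the calibration is good to about 2 mm. A picture is of the moment at which its call begins: read the wrist's pose just before it. camera_info takes no time and is no camera call.
- hand_in(): hands the job in, once; it reports no verdict.
Trained networks look in the newest picture that a camera, given by its name, has taken for a name from the list of things; names that differ only in an ending like _2 or _b are one class to them, and where a whole thing is asked for, a point or a joint stands for the part that bears it (a point fixed in the world has none). Each returns a list of dicts, best first, with "score" (0 to 1); they miss things now and then, are a little off and sometimes report something else, mostly with a low value. They report only what shows in the picture. A call takes as long as a camera call. They do not tell look-alikes from the thing itself.
- recognise(label, camera): "box" ([left, top, right, bottom] in pixels, round what is visible of it).
- landmark_of(label, camera): "xy" ([column, row] in pixels: a listed point, or the origin of a listed thing).
The state is a dict: "t": time; "joint_pos": joint angles; "dq": joint speeds; "joint_torque": joint torques, N m; "eef_pos": TCP position; "orientation": TCP orientation; "ft_force": force on the tool from outside, world axes, zero at the start; "moment": the same for the moment, N m; "grip_width": finger opening in m.
Only numpy, scipy, OpenCV 4.12 (cv2) and the standard library are available. Lean on these libraries where they do the work, as an engineer would, in place of code of your own. Each camera call takes 0.05 s, during which the arm holds its last target. There are 200 camera calls.

### The job

Centre the brass-headed punch that stands on the square steel bench anvil, with light taps or pushes of the fingertips, until the foot stands wholly inside the ring scribed around the middle of the anvil's top; then draw the hand away and leave it standing upright, ready for the mallet. The punch is top-heavy: touch it gently, never grip, lift or tip it, and keep it on the anvil. Leave the anvil, the mallet, the cover plate and the two binding posts where they are.

Things in the scene. Friction and masses are not known exactly. Their poses are not given: they have to be found in the camera images.
- punch: Rigid round punch standing upright, 46 mm tall, about 0.1 kg. From below: flat light-alloy foot 30 mm across, 8 mm high; steel stem 10 mm across, 16 mm long; brass head 21 mm across, 22 mm high. Centre of mass about 27 mm up, topples past about 0.45 rad: pushed on the foot it slides, on the head it tips. Origin: centre of its underside; z up. Starts 14 to 27 mm off the anvil's middle, in any direction.
- anvil: The square steel bench anvil, a plain block 80 x 80 x 30 mm, 1.4 kg, lying loose on the shelf at any yaw. Origin: centre of its underside, so the flat top is 30 mm above the origin; z up, x and y square to its sides. A dark ring, inner diameter 40 mm, is scribed around the middle of its top (a line only, nothing to feel).
- mallet: Bystander: nylon-faced mallet lying on the shelf, 230 mm long and 36 mm high, head 82 mm wide. Origin: on the shelf under the middle of the handle; x towards the head, which lies 90 mm from the origin.
- cover: Bystander: round chrome machine cover plate lying flat, 64 mm in diameter, 6 mm thick. Origin: centre of its underside.
- post1: Bystander: brass binding post standing on the shelf beyond the anvil, right of the other, 18 mm in diameter, 31 mm tall. Origin: centre of its underside.
- post2: Bystander: the second brass binding post, same as the first, to its left.
Things that resemble listed ones, but are neither listed nor needed, are in the scene too. What is shaped like the punch but pink is not meant. There is more than one size of the anvil; the job needs the smaller.

How it is judged:
At the end, for the whole second after the job is handed in: The punch's foot is wholly inside the ring (punch axis within 5 mm of the anvil's middle), upright within 0.05 rad, on the anvil's top, at rest; the anvil and the bystanders within 15 mm of where they started (horizontal distance between punch and anvil below 0.005 m and angle between punch's own z axis and vertical below 0.05 rad and z of punch in the frame of anvil between 0.027 and 0.033 m and linear speed of punch below 0.01 m/s and angular speed of punch below 0.1 rad/s and distance of each of anvil, mallet, cover, post1, post2 from where it was at the start of the episode below 0.015 m); the robot touches nothing.
It fails at once if the punch is tipped by more than 0.3 rad (angle between punch's own z axis and vertical above 0.3 rad).
It fails at once if the punch is lifted more than 8 mm off the anvil (z of punch in the frame of anvil above 0.038 m).
It fails at once if the punch leaves the anvil's top (z of punch in the frame of anvil below 0.022 m).
It fails at once if the punch is gripped or struck: more than 15 N from the hand (contact force between any of the fingers, the arm and punch above 15 N).
It fails at once if the anvil, mallet, cover plate or a binding post is shifted more than 15 mm (distance of any of anvil, mallet, cover, post1, post2 from where it was at the start of the episode above 0.015 m).
It also fails if it takes over 58 s, if anything falls off the work surface, if the arm or the gripper's body presses on something with over 40 N, if the wrist force passes 120 N, or if a joint passes its speed limit or range.

## Working session

There is one attempt and no reset: what is moved stays moved. The work goes in short steps, Python scripts to look and compute and a shell command to move; the robot and the scene stay as the last step left them, time stands still between calls to the robot, and variables do not carry over. Pictures are saved under pics/ and viewed, about 8 in all and at most 12, crops included, and the job is handed in when it is done.

```bash
mkdir -p pics
cat > h.py <<'E'
from cell import *
import numpy as np, cv2
from scipy.spatial.transform import Rotation as Ro
def cam(name):
    c=camera_info(name); f=240/np.tan(np.radians(c["vertical_fov"])/2)
    if "R" in c: R=np.array(c["R"]);t=np.array(c["t"])
    else:
        s=read_state(); T=np.eye(4);T[:3,:3]=Ro.from_euler('xyz',s["orientation"]).as_matrix();T[:3,3]=s["eef_pos"]
        M=np.linalg.inv(T@np.array(c["hand_eye"])); R=M[:3,:3];t=M[:3,3]
    return c,f,R,t
def ray(C,u,v):
    c,f,R,t=C; d=np.array([(u-c["cx"])/f,(v-c["cy"])/f]); x=d.copy()
    for _ in range(20): x=d/(1+c["k1"]*(x@x))
    return R.T@np.array([x[0],x[1],1]), -R.T@t
def onz(C,u,v,z):
    d,o=ray(C,u,v); return o+d*(z-o[2])/d[2]
def deproj(C,u,v,dep):
    d,o=ray(C,u,v); return o+d*dep
def proj(C,X):
    c,f,R,t=C; p=R@np.asarray(X)+t; x=p[:2]/p[2]; x=x*(1+c["k1"]*(x@x)); return x*f+[c["cx"],c["cy"]]
E
python3 - <<'E'
from h import *
print(read_state())
for n in ["top","side"]:
    C=cam(n); p,d=snapshot(n); cv2.imwrite(f"pics/{n}1.png",p[:,:,::-1]); np.save(f"{n}1.npy",d)
    print(n,-C[2].T@C[3])
    for l in ["punch","anvil"]:
        for r in recognise(l,n)[:4]:
            b=r["box"];u,v=(b[0]+b[2])/2,(b[1]+b[3])/2
            print(l,np.round(r["score"],2),np.round(b), onz(C,u,v,0.03 if l=="anvil" else .076).round(3))
E
```

```text
{'t': 0.0, 'joint_pos': array([-0.99583721,  0.50185905, -0.42673136,  1.55144377,  0.22080329,
        1.13829074, -0.21028484]), 'dq': array([ 0.00300924,  0.00064511, -0.00112661, -0.0006767 , -0.00160248,
        0.00085904,  0.00089886]), 'joint_torque': array([ 1.27201697e-04, -5.69519162e+01, -5.81588075e+00, -2.80936468e+01,
        1.06902994e-02,  1.17879777e-02, -2.09793416e-05]), 'eef_pos': array([0.19925565, 0.61802165, 0.24924959]), 'orientation': array([-3.14155166e+00,  1.94972384e-03,  1.25905491e+00]), 'ft_force': array([ 0.43900171, -0.27289618, -0.37452544]), 'moment': array([ 0.05537493,  0.02929401, -0.10137448]), 'grip_width': 0.08527610652355887}
top [ 0.58443893 -0.00707824  0.87315094]
punch 0.82 [209. 277. 229. 295.] [0.542 0.168 0.076]
punch 0.78 [260. 291. 278. 307.] [0.519 0.086 0.076]
anvil 0.97 [336. 261. 430. 355.] [ 0.498 -0.103  0.03 ]
anvil 0.7 [252. 269. 311. 328.] [0.517 0.071 0.03 ]
side [0.50882372 0.85778413 0.6552122 ]
punch 0.81 [365. 249. 386. 281.] [0.519 0.126 0.076]
punch 0.74 [346. 298. 367. 333.] [0.539 0.243 0.076]
anvil 0.79 [352. 185. 432. 251.] [ 0.497 -0.077  0.03 ]
anvil 0.72 [345. 252. 408. 305.] [0.516 0.102 0.03 ]
```

View pics/top1.png

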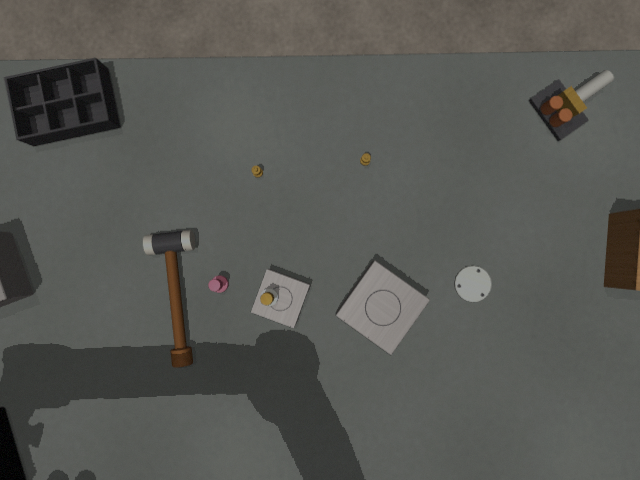

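View pics/side1.png

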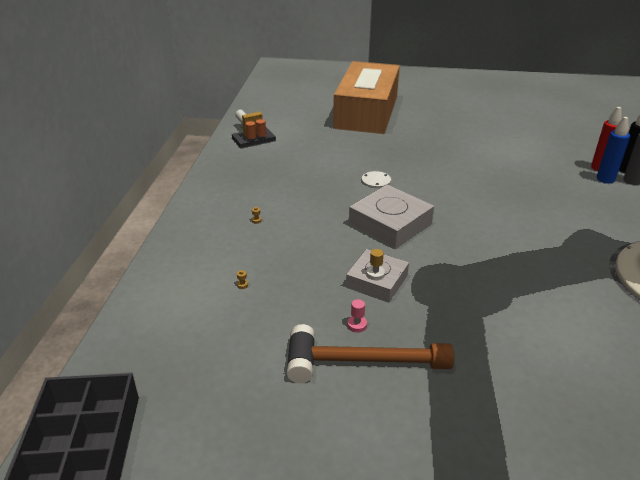

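Run:
```python
from h import *
d=np.load("top1.npy");C=cam("top")
for u,v in [(240,340),(265,317),(300,300),(290,315),(269,299),(268,296),(272,301),(280,220),(380,300),(450,250),(219,286)]:
    print(u,v,deproj(C,u,v,d[v,u]).round(4))
```

```text
240 340 [ 0.4409  0.1476 -0.001 ]
265 317 [0.4851 0.0985 0.0325]
300 300 [0.513  0.0384 0.0286]
290 315 [0.4878 0.0557 0.031 ]
269 299 [0.5193 0.0862 0.0761]
268 296 [0.5241 0.0879 0.0751]
272 301 [0.5159 0.0815 0.0749]
280 220 [ 0.6538  0.0741 -0.0007]
380 300 [ 0.5127 -0.0974  0.0433]
450 250 [ 5.961e-01 -2.279e-01 -5.000e-04]
219 286 [0.5398 0.1738 0.0474]
```

Top view: the small anvil is centred near px (281,298), with the brass punch head at (269,298) and its foot left of the ring. The pink decoy is at (219,285), the big anvil at (383,307), and the mallet, cover and posts are clear of the work. I'll move above the small anvil.

```bash
R='[[0.51,-0.86,0,0,0,0,60],[0.51,-0.86,0,0,0,0,60],[0.51,-0.86,0,0,0,0,60],[0.51,-0.86,0,0,0,0,60],[0.51,-0.86,0,0,0,0,60]]'
python3 -m crank '[[0.51,-0.86,0,0,0,0,60],[0.51,-0.86,0,0,0,0,60],[0.51,-0.86,0,0,0,0,60],[0.51,-0.86,0,0,0,0,60],[0.51,-0.86,0,0,0,0,60]]' 20
python3 -m crank '[[0.51,-0.86,0,0,0,0,60],[0.51,-0.86,0,0,0,0,60],[0.51,-0.86,0,0,0,0,60],[0.51,-0.86,0,0,0,0,60],[0.51,-0.86,0,0,0,0,60]]'
python3 -m crank '[[0.51,-0.86,0,0,0,0,60],[0.51,-0.86,0,0,0,0,60],[0.51,-0.86,0,0,0,0,60],[0.51,-0.86,0,0,0,0,60],[0.51,-0.86,0,0,0,0,60]]'
python3 -m crank '[[0.51,-0.86,0,0,0,0,60],[0.51,-0.86,0,0,0,0,60],[0.51,-0.86,0,0,0,0,60],[0.51,-0.86,0,0,0,0,60],[0.51,-0.86,0,0,0,0,60]]'
python3 -m crank '[[0.51,-0.86,0,0,0,0,60],[0.51,-0.86,0,0,0,0,60],[0.51,-0.86,0,0,0,0,60],[0,0,0,0,0,0,60],[0,0,0,0,0,0,60]]'
python3 - <<'E'
from h import *
s=read_state();print(s["eef_pos"],s["orientation"],s["ft_force"],s["grip_width"])
C=cam("wrist");p,d=snapshot("wrist");cv2.imwrite("pics/w1.png",p[:,:,::-1]);np.save("w1.npy",d)
for l in ["punch","anvil"]:
    for r in recognise(l,"wrist")[:3]: print(l,r["score"],np.round(r["box"]))
    for r in landmark_of(l,"wrist")[:3]: print(l,r["score"],np.round(r["xy"],1),onz(C,*r["xy"],.03))
E
```

```text
t: 0.72
eef_pos: [0.2635, 0.5101, 0.2503]
orientation: [3.142, 0.0, 1.259]
ft_force: [0.7, -0.1, 0.9]
grip_width: 0.0511
t: 1.13
eef_pos: [0.3274, 0.4026, 0.2505]
orientation: [3.141, -0.0, 1.259]
ft_force: [0.4, -0.8, 0.3]
grip_width: 0.051
t: 1.55
eef_pos: [0.3911, 0.2951, 0.2505]
orientation: [3.141, -0.0, 1.259]
ft_force: [0.2, 0.1, 1.0]
grip_width: 0.051
t: 1.97
eef_pos: [0.4549, 0.1876, 0.2505]
orientation: [3.141, -0.0, 1.259]
ft_force: [0.0, -0.4, -1.0]
grip_width: 0.0513
t: 2.38
eef_pos: [0.4932, 0.1226, 0.2503]
orientation: [3.141, 0.0, 1.255]
ft_force: [-1.0, -0.0, -0.6]
grip_width: 0.0511
[0.49318369 0.12260716 0.25026712] [3.14147560e+00 1.81700727e-04 1.25549740e+00] [-0.99414009 -0.01955657 -0.64709481] 0.05105914418531117
punch 0.94 [279. 225. 310. 270.]
punch 0.62 [378. 210. 414. 246.]
punch 0.71 [295.8 239.5] [0.51780264 0.09462239 0.03      ]
punch 0.56 [392.2 224.7] [0.53176882 0.18182451 0.03      ]
anvil 0.69 [ 20. 204. 179. 349.]
anvil 0.58 [234. 195. 323. 282.]
anvil 0.55 [  2. 324.  18. 373.]
anvil 0.94 [112.6 273.6] [ 0.49573402 -0.07946023  0.03      ]
anvil 0.66 [280.6 235.6] [0.51001082 0.08268996 0.03      ]
```

View pics/w1.png

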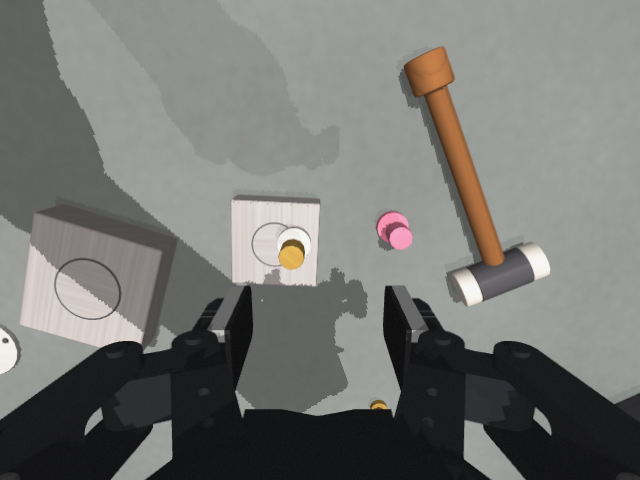

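```bash
cat >> h.py <<'E'
def rect(C,p,z,x0,y0,half=.06,mm=.0002):
    n=int(2*half/mm); # rows: x decreasing downward, cols: y decreasing right
    c,f,R,t=C
    jj,ii=np.meshgrid(np.arange(n),np.arange(n))
    X=np.stack([x0+half-ii*mm,y0+half-jj*mm,np.full_like(ii,1,dtype=float)*z],-1)
    P=X@R.T+t; s=P[...,:2]/P[...,2:]; s=s*(1+c["k1"]*(s**2).sum(-1,keepdims=True))
    return cv2.remap(p,(s[...,0]*f+c["cx"]).astype(np.float32),(s[...,1]*f+c["cy"]).astype(np.float32),cv2.INTER_LINEAR)
def w2r(x,y,x0,y0,half=.06,mm=.0002): return ((y0+half-y)/mm,(x0+half-x)/mm)
def score_circle(edge,cx,cy,r,x0,y0,mask=None):
    a=np.linspace(0,2*np.pi,180,endpoint=False); u,v=w2r(cx+r*np.cos(a),cy+r*np.sin(a),x0,y0)
    return cv2.remap(edge,u.astype(np.float32)[None],v.astype(np.float32)[None],cv2.INTER_LINEAR)[0]
E
python3 - <<'E'
from h import *
C=cam("wrist");p=cv2.imread("pics/w1.png");x0,y0=.515,.075
print("cam",-C[2].T@C[3])
a=rect(C,p,.03,x0,y0);b=rect(C,p,.038,x0,y0);h=rect(C,p,.076,x0,y0)
g=cv2.cvtColor(a,cv2.COLOR_BGR2GRAY).astype(np.float32)
dark=cv2.GaussianBlur(g,(0,0),15)-cv2.GaussianBlur(g,(0,0),3)
best=max(((np.median(score_circle(dark,x,y,.0203,x0,y0)),x,y) for x in np.arange(.50,.535,.0005) for y in np.arange(.055,.095,.0005)))
print("ring",best)
# head: brass mask centroid in z=.076 plane ; foot: circle fit by outside/inside contrast
hs=cv2.cvtColor(h,cv2.COLOR_BGR2HSV);m=((hs[...,1]>120)&(hs[...,0]>10)&(hs[...,0]<35)).astype(np.uint8)
(c,r)=cv2.minEnclosingCircle(np.argwhere(m)[:,::-1].astype(np.float32));print("head enclosing",y0+.06-c[0]*.0002,x0+.06-c[1]*.0002,r*.0002)
gb=cv2.GaussianBlur(cv2.cvtColor(b,cv2.COLOR_BGR2GRAY),(0,0),2).astype(np.float32)
f=max(((np.median(score_circle(gb,x,y,.0135,x0,y0)-score_circle(gb,x,y,.0165,x0,y0)),x,y) for x in np.arange(.50,.535,.0005) for y in np.arange(.065,.105,.0005)))
print("foot",f)
for (x,y,r,col,im) in [(best[1],best[2],.02,(0,0,255),a),(f[1],f[2],.015,(0,255,0),b)]:
    u,v=w2r(x,y,x0,y0);cv2.circle(im,(int(u),int(v)),int(r/.0002),col,1)
cv2.imwrite("pics/r1.png",cv2.resize(np.hstack([a,b]),(800,400)))
E
```

```text
cam [0.4295762 0.1461215 0.3730067]
ring (np.float32(32.49588), np.float64(0.5149999999999983), np.float64(0.07700000000000001))
head enclosing 0.09707562866210939 0.5155776733398437 0.012235723876953125
foot (np.float32(28.28125), np.float64(0.517999999999998), np.float64(0.09550000000000003))
```

View pics/r1.png

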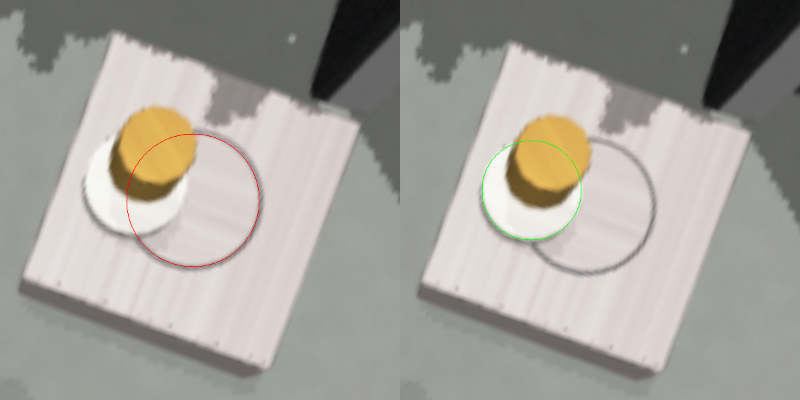

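The rectified wrist view shows the circles fitting well: ring at (0.515,0.077), foot at (0.518,0.0955), so the push is about 18.7 mm along (-0.16,-0.99). The top camera gives y about 7 mm lower. I'll straddle the punch from above and check against the fingers.

```bash
python3 -m crank '[[0.2,-0.22,-1,0,0,0.3,60],[0.2,-0.22,-1,0,0,0.3,60],[0.2,-0.22,-1,0,0,0.3,60],[0.2,-0.22,-1,0,0,0.3,60],[0.2,-0.22,-1,0,0,0.3,60]]'
python3 - <<'E'
from h import *
s=read_state();print(s["eef_pos"],s["orientation"],s["ft_force"])
C=cam("wrist");p,d=snapshot("wrist");np.save("w2.npy",d);a=rect(C,p,.03,.515,.075)
q,dt=snapshot("top");np.save("t2.npy",dt)
cv2.imwrite("pics/w2f.png",p[:,:,::-1]);cv2.imwrite("pics/t2f.png",q[:,:,::-1])
cv2.imwrite("pics/w2.png",np.hstack([p[:,:,::-1],cv2.resize(q[240:360,200:360],(640,480))[:,:,::-1]])[:, :] if 0 else cv2.resize(np.hstack([p,cv2.resize(q[230:350,200:360],(640,480))])[:,:,::-1],(800,300)))
c=camera_info("wrist");H=np.array(c["hand_eye"]);print(H.round(3))
E
```

```text
t: 3.05
eef_pos: [0.5176, 0.0976, 0.1245]
orientation: [3.141, -0.001, 1.42]
ft_force: [-0.2, 0.4, 0.9]
grip_width: 0.0513
[0.51762949 0.0975678  0.12445715] [ 3.14106470e+00 -5.94208396e-04  1.41958767e+00] [-0.18503911  0.39918649  0.90340304]
[[ 1.    -0.001  0.001  0.   ]
 [ 0.001  0.964  0.266 -0.066]
 [-0.001 -0.266  0.964 -0.123]
 [ 0.     0.     0.     1.   ]]
```

View pics/w2.png

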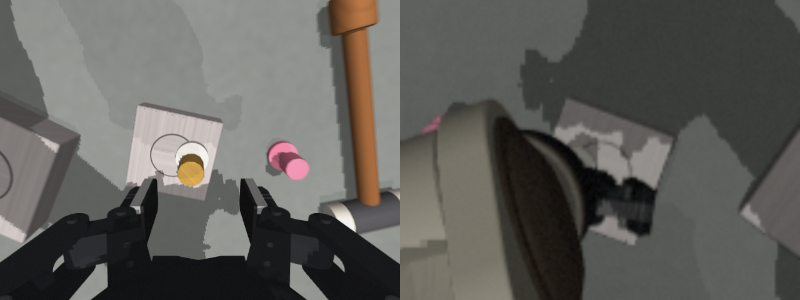

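The wrist view shows the punch between the fingers, slightly left of the mid-line, with the ring to its left. I'll refit from this closer view.

```bash
cat >> h.py <<'E'
def fit(C,p,x0=.515,y0=.085,y_off=0):
    a=rect(C,p,.03,x0,y0);b=rect(C,p,.038,x0,y0)
    g=cv2.cvtColor(a,cv2.COLOR_RGB2GRAY).astype(np.float32)
    dark=cv2.GaussianBlur(g,(0,0),15)-cv2.GaussianBlur(g,(0,0),3)
    G=[(x,y) for x in np.arange(x0-.02,x0+.02,.0005) for y in np.arange(y0-.03,y0+.025,.0005)]
    ring=max((np.mean(np.clip(score_circle(dark,x,y,.0203,x0,y0),-5,30)),x,y) for x,y in G)
    gb=cv2.GaussianBlur(cv2.cvtColor(b,cv2.COLOR_RGB2GRAY),(0,0),2).astype(np.float32)
    foot=max((np.median(score_circle(gb,x,y,.0135,x0,y0)-score_circle(gb,x,y,.0165,x0,y0)),x,y) for x,y in G)
    for (x,y,r,col,im) in [(*ring[1:],.02,(255,0,0),a),(*foot[1:],.015,(0,255,0),b)]:
        u,v=w2r(x,y,x0,y0);cv2.circle(im,(int(u),int(v)),int(r/.0002),col,1)
    return np.round(ring,4),np.round(foot,4),cv2.resize(np.hstack([a,b]),(800,400))[:,:,::-1]
E
python3 - <<'E'
from h import *
C=cam("wrist");p=cv2.imread("pics/w2f.png")[:,:,::-1].copy()
r,f,im=fit(C,p);cv2.imwrite("pics/r2.png",im);print("ring",r,"foot",f)
s=read_state();yaw=s["orientation"][2];d=np.array([np.cos(yaw),np.sin(yaw)]);n=np.array([-d[1],d[0]])
for k,q in (("foot-tcp",f[1:]-s["eef_pos"][:2]),("ring-tcp",r[1:]-s["eef_pos"][:2])): print(k,"jaw",q@d,"lat",q@n)
D=np.load("w2.npy"); # finger tips: nearest depths around the tip pixels
for u,v in [(248,295),(250,300),(240,330),(392,295),(390,300),(400,330)]:
    X=deproj(C,u,v,D[v,u]);print(u,v,X.round(4),"jaw",((X[:2]-s["eef_pos"][:2])@d).round(4))
E
```

```text
ring [21.2525  0.5115  0.0725] foot [30.1328  0.516   0.09  ]
foot-tcp jaw -0.005502624189967308 lat -0.0020281951517213707
ring-tcp jaw -0.0234867799657701 lat -0.0002760133598802275
248 295 [0.5047 0.0718 0.1108] jaw -0.0252
250 300 [0.5079 0.0714 0.1082] jaw -0.0251
240 330 [0.5099 0.0709 0.1275] jaw -0.0253
392 295 [0.5093 0.1234 0.1188] jaw 0.0264
390 300 [0.5118 0.1227 0.1171] jaw 0.0261
400 330 [0.5143 0.1225 0.1343] jaw 0.0264
```

View pics/r2.png

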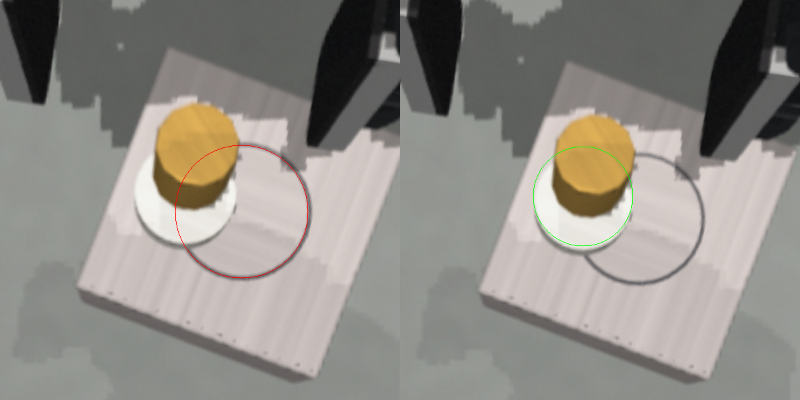

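```bash
python3 -m crank '[[0,-0.2,0,0,0,0,60],[0,0,-0.5,0,0,0,60],[0,0,-0.5,0,0,0,60],[0,0,-0.5,0,0,0,60],[0,0,-0.5,0,0,0,60]]'
python3 -m crank '[[0,0,0,0,0,0,60],[0,0,-0.1,0,0,0,60],[0,0,-0.1,0,0,0,60],[0,0,-0.1,0,0,0,60],[0,0,0,0,0,0,60]]'
cat > look.py <<'E'
from h import *
import sys
s=read_state();print(s["t"],s["eef_pos"].round(4),s["orientation"].round(4),s["ft_force"].round(1),s["grip_width"])
C=cam("wrist");p,D=snapshot("wrist");p=p.copy()
yaw=s["orientation"][2];d=np.array([np.cos(yaw),np.sin(yaw)]);n=np.array([-d[1],d[0]])
P=[]
for v in range(100,480,2):
    for u in range(100,540,2):
        if D[v,u]>0:
            X=deproj(C,u,v,D[v,u]);q=X-s["eef_pos"];P.append((q[:2]@d,q[:2]@n,q[2],u,v))
P=np.array(P)
for sg in (1,-1):
    m=(P[:,0]*sg>.022)&(P[:,0]*sg<.04)&(abs(P[:,1])<.013)&(P[:,2]>-.0225)
    Q=P[m];print(sg,"tip z rel",np.sort(Q[:,2])[:6].round(4),"inner",np.percentile(abs(Q[:,0]),[2,10]).round(4))
r,f,im=fit(C,p,.515,.08)
print("ring",r,"foot",f)
for k,q in (("foot-tcp",f[1:]-s["eef_pos"][:2]),("ring-tcp",r[1:]-s["eef_pos"][:2])): print(k,"jaw",round(q@d,4),"lat",round(q@n,4))
cv2.imwrite(f"pics/{sys.argv[1]}.png",cv2.resize(np.hstack([p[:,:,::-1],cv2.resize(im[:,:400],(480,480))]),(800,343)))
E
python3 look.py w3
```

```text
t: 3.57
eef_pos: [0.5191, 0.0926, 0.0774]
orientation: [3.138, -0.002, 1.416]
ft_force: [-0.3, -0.6, 0.3]
grip_width: 0.0515
t: 3.98
eef_pos: [0.518, 0.0918, 0.0683]
orientation: [3.141, -0.0, 1.416]
ft_force: [0.1, 0.2, 0.0]
grip_width: 0.0513
3.9833 [0.518  0.0918 0.0683] [ 3.1407e+00 -3.0000e-04  1.4162e+00] [0.1 0.2 0. ] 0.05125436259953791
1 tip z rel [-0.017  -0.0168 -0.0165 -0.0164 -0.0159 -0.0153] inner [0.0259 0.0261]
-1 tip z rel [-0.0174 -0.0168 -0.0164 -0.0164 -0.0163 -0.0162] inner [0.0249 0.0251]
ring [17.6809  0.516   0.074 ] foot [51.0596  0.51    0.0735]
foot-tcp jaw -0.0193 lat 0.005
ring-tcp jaw -0.0179 lat -0.0008
```

View pics/w3.png

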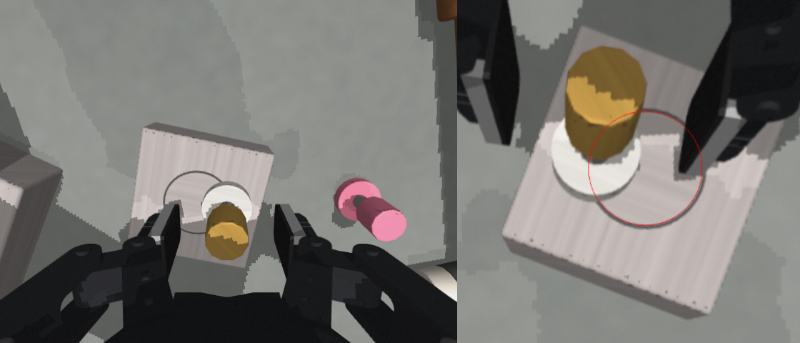

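The punch stands between the fingers, with its foot near (226,195) in the left panel and the ring well fitted. The jaw axis points through the ring centre. Next I descend to foot height and push slowly in -jaw.

```bash
python3 -m crank '[[0,0,-0.2,0,0,0,60],[0,0,-0.2,0,0,0,60],[0,0,-0.15,0,0,0,60],[0,0,-0.1,0,0,0,60],[0,0,0,0,0,0,60]]'
python3 -m crank '[[-0.01,-0.06,0,0,0,0,60],[-0.01,-0.06,0,0,0,0,60],[-0.01,-0.06,0,0,0,0,60],[-0.01,-0.06,0,0,0,0,60],[0,0,0,0,0,0,60]]'
```

```text
t: 4.45
eef_pos: [0.517, 0.0915, 0.0506]
orientation: [-3.14, 0.001, 1.416]
ft_force: [-0.8, -0.5, 0.1]
grip_width: 0.051
t: 4.87
eef_pos: [0.5167, 0.0851, 0.0517]
orientation: [3.141, 0.0, 1.415]
ft_force: [0.4, 0.5, -0.2]
grip_width: 0.0517
```

```bash
python3 -m crank '[[-0.006,-0.04,0,0,0,0,60],[-0.006,-0.04,0,0,0,0,60],[-0.006,-0.04,0,0,0,0,60],[-0.006,-0.04,0,0,0,0,60],[-0.006,-0.04,0,0,0,0,60]]'
python3 -m crank '[[-0.006,-0.04,0,0,0,0,60],[-0.006,-0.04,0,0,0,0,60],[-0.006,-0.04,0,0,0,0,60],[-0.006,-0.04,0,0,0,0,60],[-0.006,-0.04,0,0,0,0,60]]'
python3 look.py w4
```

```text
t: 5.28
eef_pos: [0.5159, 0.0806, 0.0516]
orientation: [3.142, -0.0, 1.416]
ft_force: [-0.5, -0.5, 0.1]
grip_width: 0.0509
t: 5.7
eef_pos: [0.5151, 0.0756, 0.0516]
orientation: [-3.142, -0.0, 1.416]
ft_force: [0.2, 0.6, -0.3]
grip_width: 0.0514
5.7 [0.5151 0.0756 0.0516] [-3.1416e+00 -1.0000e-04  1.4161e+00] [ 0.2  0.6 -0.3] 0.05137747958741547
1 tip z rel [-0.0225 -0.0225 -0.0225 -0.0225 -0.0225 -0.0225] inner [0.0231 0.026 ]
-1 tip z rel [-0.0225 -0.0225 -0.0225 -0.0225 -0.0225 -0.0225] inner [0.0236 0.0251]
ring [20.7729  0.516   0.0735] foot [81.9141  0.519   0.087 ]
foot-tcp jaw 0.0118 lat -0.0021
ring-tcp jaw -0.002 lat -0.0012
```

View pics/w4.png

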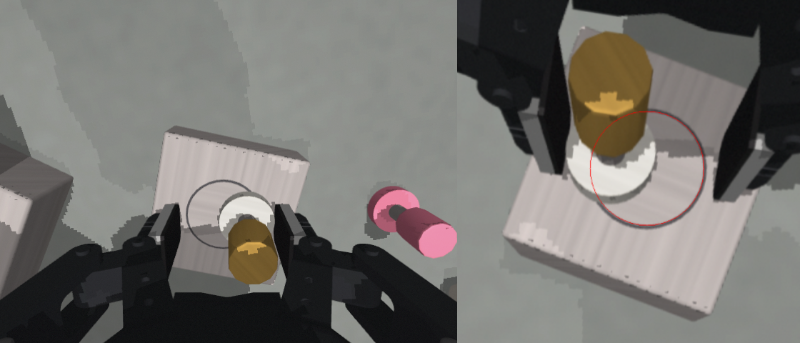

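The pad is pushing the foot at foot level: the foot is now about 13 mm from the ring centre, upright, and the anvil hasn't moved. Continuing.

```bash
python3 -m crank '[[-0.006,-0.04,0,0,0,0,60],[-0.006,-0.04,0,0,0,0,60],[-0.006,-0.04,0,0,0,0,60],[-0.006,-0.04,0,0,0,0,60],[-0.006,-0.04,0,0,0,0,60]]'
python3 -m crank '[[-0.006,-0.04,0,0,0,0,60],[-0.006,-0.04,0,0,0,0,60],[-0.006,-0.04,0,0,0,0,60],[-0.006,-0.04,0,0,0,0,60],[-0.006,-0.04,0,0,0,0,60]]'
python3 -m crank '[[-0.006,-0.03,0,0,0,0,60],[-0.003,-0.02,0,0,0,0,60],[0,0,0,0,0,0,60],[0,0,0,0,0,0,60],[0,0,0,0,0,0,60]]'
python3 look.py w5
```

```text
t: 6.17
eef_pos: [0.5143, 0.0706, 0.0516]
orientation: [-3.142, -0.0, 1.416]
ft_force: [-0.2, 1.9, 0.0]
grip_width: 0.0513
t: 6.58
eef_pos: [0.5136, 0.0656, 0.0516]
orientation: [3.142, -0.0, 1.416]
ft_force: [0.8, 0.1, 0.8]
grip_width: 0.0512
t: 7.0
eef_pos: [0.5133, 0.0643, 0.0515]
orientation: [-3.141, 0.0, 1.416]
ft_force: [-0.5, -0.7, 0.6]
grip_width: 0.0518
7.0 [0.5133 0.0643 0.0515] [-3.1414e+00  2.0000e-04  1.4160e+00] [-0.5 -0.7  0.6] 0.05180971675296476
1 tip z rel [-0.0225 -0.0225 -0.0225 -0.0225 -0.0225 -0.0225] inner [0.0231 0.026 ]
-1 tip z rel [-0.0225 -0.0225 -0.0225 -0.0225 -0.0224 -0.0224] inner [0.0238 0.0251]
ring [22.8708  0.5165  0.074 ] foot [8.48823e+01 5.17000e-01 7.60000e-02]
foot-tcp jaw 0.0121 lat -0.0018
ring-tcp jaw 0.0101 lat -0.0016
```

View pics/w5.png

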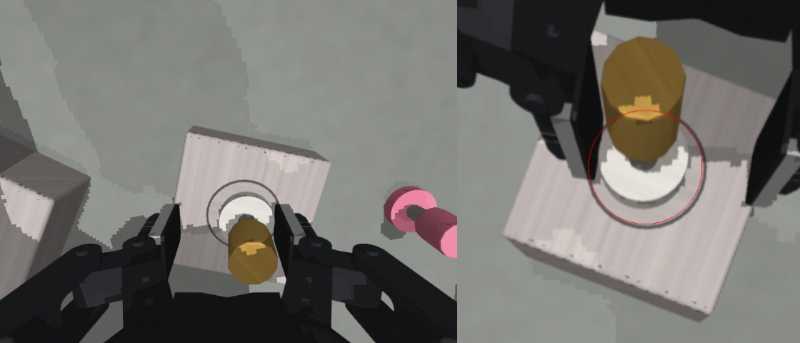

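Foot now lies inside the ring, with about 1–2 mm left along the jaw axis. One more 1 mm nudge, then back off to mid-gap and raise.

```bash
python3 -m crank '[[-0.004,-0.025,0,0,0,0,60],[-0.004,-0.025,0,0,0,0,60],[0,0,0,0,0,0,60],[0.01,0.06,0,0,0,0,60],[0.015,0.1,0,0,0,0,60]]'
python3 -m crank '[[0.015,0.1,0,0,0,0,60],[0.02,0.14,0,0,0,0,60],[0,0,0,0,0,0,60],[0,0,0.1,0,0,0,60],[0,0,0.2,0,0,0,60]]'
python3 -m crank '[[0,0,0.5,0,0,0,60],[0,0,0.8,0,0,0,60],[0,0,0.8,0,0,0,60],[0,0,0.8,0,0,0,60],[0,0,0,0,0,0,60]]'
python3 look.py w6
```

```text
t: 7.47
eef_pos: [0.5138, 0.0669, 0.0515]
orientation: [-3.141, 0.0, 1.415]
ft_force: [-0.3, -0.4, -0.7]
grip_width: 0.0511
t: 7.88
eef_pos: [0.5141, 0.0732, 0.0588]
orientation: [-3.14, 0.0, 1.416]
ft_force: [-0.2, 0.7, -0.2]
grip_width: 0.0514
t: 8.3
eef_pos: [0.5175, 0.0735, 0.1357]
orientation: [3.135, -0.002, 1.416]
ft_force: [0.0, 0.8, 1.3]
grip_width: 0.0511
8.3 [0.5175 0.0735 0.1357] [ 3.1350e+00 -2.0000e-03  1.4157e+00] [0.  0.8 1.3] 0.05107814880113911
1 tip z rel [-0.0172 -0.0166 -0.0165 -0.0165 -0.0157 -0.0154] inner [0.0259 0.0261]
-1 tip z rel [-0.0173 -0.0172 -0.0171 -0.0166 -0.0163 -0.0161] inner [0.0249 0.0251]
ring [24.2077  0.5165  0.074 ] foot [39.2363  0.5335  0.0735]
foot-tcp jaw 0.0025 lat -0.0158
ring-tcp jaw 0.0004 lat 0.001
```

View pics/w6.png

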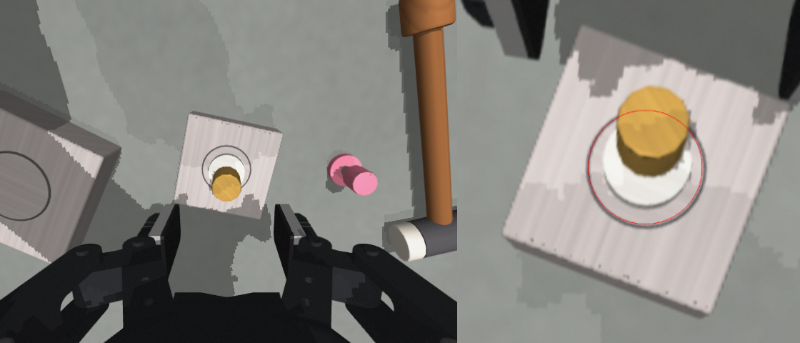

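The punch stands upright, concentric with the ring within 1–2 mm (foot centre about (646,163), ring (645,168) in the right panel). I'll retreat further and cross-check with the other cameras.

```bash
python3 -m crank '[[0,0.5,1,0,0,0,60],[0,1,1,0,0,0,60],[0,1,1,0,0,0,60],[0,1,0,0,0,0,60],[0,1,0,0,0,0,60]]'
python3 -m crank '[[0,1,0,0,0,0,60],[0,1,0,0,0,0,60],[0,1,0,0,0,0,60],[0,0,0,0,0,0,60],[0,0,0,0,0,0,60]]'
python3 - <<'E'
from h import *
C=cam("top");q,D=snapshot("top");r,f,im=fit(C,q.copy(),.515,.072);print(r,f)
# head depth at z~.076, anvil top corners
pts=[];an=[]
for v in range(255,345):
    for u in range(235,330):
        if D[v,u]>0:
            X=deproj(C,u,v,D[v,u])
            if X[2]>.070: pts.append(X)
            elif .024<X[2]<.036: an.append(X)
pts=np.array(pts);an=np.array(an);print("head",(pts.min(0)+pts.max(0))/2,np.median(pts,0),len(pts))
c=cv2.minAreaRect(an[:,:2].astype(np.float32)*1000);print("anvil",c)
s,_=snapshot("side")
cv2.imwrite("pics/fin.png",np.hstack([im[:,:400],cv2.resize(s[220:310,330:420],(400,400))[:,:,::-1]]))
E
```

```text
t: 8.77
eef_pos: [0.5155, 0.1868, 0.208]
orientation: [3.139, -0.001, 1.415]
ft_force: [0.3, -0.7, -0.4]
grip_width: 0.0512
t: 9.18
eef_pos: [0.5136, 0.2623, 0.2056]
orientation: [-3.14, 0.0, 1.42]
ft_force: [0.3, -0.2, -0.3]
grip_width: 0.0511
[11.4423  0.5165  0.0735] [9.9663 0.517  0.077 ]
head [0.517383   0.07316981 0.07480482] [0.51747026 0.0731323  0.07631985] 128
anvil ((516.2420654296875, 73.19219970703125), (79.85719299316406, 80.1934814453125), 69.01876831054688)
```

View pics/fin.png

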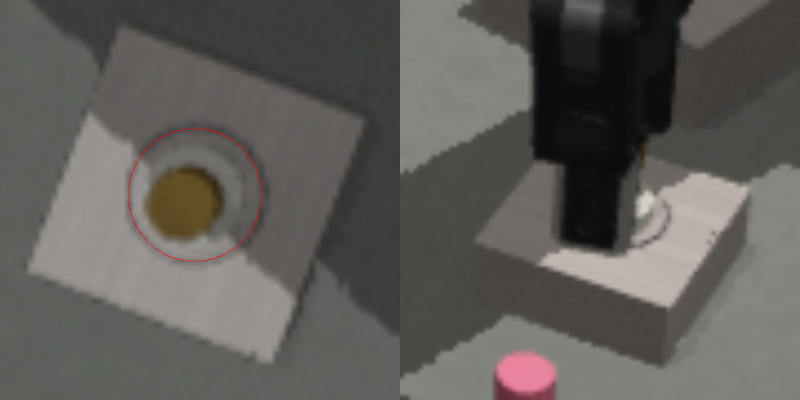

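The top-camera depth puts the head axis at (0.5174,0.0732) and the anvil centre at (0.5162,0.0732), 1.2 mm apart. The picture shows it standing inside the ring.

```bash
python3 -c "
from cell import *
print(read_state()['dq'].round(3)); print(hand_in())"
```

```text
[ 0.018 -0.009  0.008  0.002 -0.001  0.001 -0.001]
the job is handed in; nothing more can be done
None
```

The punch now stands upright inside the ring, and I have handed the job in; it took about 9.2 s of the 58 s. I straddled the punch with the half-open gripper and slid it about 18 mm by pushing its foot with one finger pad. Then I backed the pads off, lifted straight up and drew the hand away.

**Centring:** the top camera's depth puts the head axis 1.2 mm from the anvil's middle. The wrist view gave about 1–2 mm, against a limit of 5 mm.

**Force:** the wrist force readings taken during the push stayed below about 2 N.

**Failed or unclear checks:**
- **Foot fit:** the automatic foot-circle fit was unreliable whenever the head hid part of the foot. It was wrong by about 17 mm in the last wrist view, and 3.5 mm off in y from the depth result in the top view. I relied on the depth data and the pictures instead.
- **First wrist estimate:** it read about 5 mm off in y compared with the closer views, so I did not use it for the push.
- **Side camera:** the hand blocked most of its final view of the punch.
- **Other objects:** I did not measure the mallet, cover plate or posts again, but the hand never came near them. The anvil's measured centre changed by about 2 mm, which is within measurement error.

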